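# Catch the cuvette case's falling cover and lower it shut

### The arm

A 6-joint arm with a two-finger parallel gripper is mounted at the origin on a cart in front of the work surface, level with it; the furniture and walls round the work are solid. World frame = base frame: x ahead of the robot, y to its left, z up, the work surface at z = 0. Lengths are in m, angles in rad, forces in N, time in s.
With the tool pointing down it reaches from about 0.425 to 0.95 m from the base axis. Payload 3.5 kg.
Tool frame: the origin (TCP) lies midway between the tips of the shut fingers; the grasp point (between the pads) lies 19 mm behind it (ctrl.tcp_to_grasp is the distance from the TCP to the grasp point, in m); z points along the fingers, x is the direction in which the jaws open and shut, and the axes are right-handed (so a half turn about z gives the same grasp; the last joint's range is limited). The gripper opens to 85 mm and grips with 20 to 120 N. Pads are 22 mm wide; open, the fingers measure 114 mm over their backs; the gripper's body (76 mm by 85 mm) begins 54 mm behind the grasp point. The pads swing forward as they close: fully open they stand 13 mm farther back than shut.
Start: joints at [-1.446, 0.286, 1.577, -0, 1.279, -0.15], TCP at [0.183, -0.65, 0.231] pointing down, gripper open.
Joint ranges: [-2.77, 2.77], [-0.9, 2.22], [0.21, 2.48], [-1.53, 4.67], [0.24, 2.81], [-2.84, 2.84]. Speed limits (rad/s): [2.79, 2.79, 3.14, 3.14, 3.14, 3.14].

### API

Orientations are given as a unit quaternion [x, y, z, w].
In Python, from plant import ctrl, cams, workorder, spotter gives the robot as it stands. The module is installed in compiled form; this text tells all that it offers.
- The arm moves only by the tool send_rows, never from a script. Its argument "motion" is one flat list of numbers, 5 for each row, row after row: the shift along the tool's x, y, z in cm, then the turn about the tool's z in rad, then the finger opening in cm, from 0 to 8.54. In form: [tx, ty, tz, spin, gripper, tx, ty, tz, spin, gripper, ...]. A call has 1 to 12 rows; each row shifts and turns the pose as measured when the row begins, along the tool's axes as they then stand; what a row does not reach is not made up. A row lasts 1/10 s, in which the tool goes at most 50 mm and 8.59 degrees, less where a joint would pass 70% of its speed; a pose out of reach is approached as far as the arm can. A call is refused whole if a number of a shift passes 5 or a number of a turn 0.15, either way. A call with a gripper value outside its range is refused whole. The fingers move at their own pace and stop on an object; "grip_force" is the grip in N (left out, the last holds). Time passes only in rows, so rows that do not move let the fingers close. It gives the time, the measured TCP pose, the force and the opening at its end, in the units of the state.
- ctrl.get_state(): the state, without advancing time (a new reading comes with each control period).
- cams.read_camera(name): name is "scene" or "top" or "wrist"; returns (picture, depth): 384x512x3 uint8, red, green, blue; 384x512 float32, m along the optical axis (not along the pixel's ray), 0 where there is no reading.
- cams.camera_params(name): a dict with "fx", "fy", "cx", "cy" (pixels), "k1" (the pictures are not rectified: a ray, as slopes to the right and down, at radius r is drawn at 1 + k1 r^2 times it, then the intrinsics apply), "xyz" and "attitude" of the camera in the world; the wrist camera has in their place "mount" (4x4, takes a point from camera to tool coordinates, whose origin is the TCP and whose axes are the tool frame's). Camera axes: x right, y down, z forward; pixel columns grow to the right and rows downward; lengths in m; the calibration is good to about 2 mm. A picture is of the moment at which its call begins: read the wrist's pose just before it. camera_params takes no time and is no camera call.
- workorder.sign_off(): hands the job in, once; it reports no verdict.
Trained networks look in the newest picture that a camera, given by its name, has taken for a name from the list of things; names that differ only in an ending like _2 or _b are one class to them, and where a whole thing is asked for, a point or a joint stands for the part that bears it (a point fixed in the world has none). Each returns a list of dicts, best first, with "conf" (0 to 1); they miss things now and then, are a little off and sometimes report something else, mostly with a low value. They report only what shows in the picture. A call takes as long as a camera call.
- spotter.trace(target, camera): "mask" (384x512 bool, what is visible of it) and "bbox" ([left, top, width, height] in pixels, round what is visible of it).
The state is a dict: "time": time; "qpos": joint angles; "dq": joint speeds; "joint_efforts": joint torques, N m; "eef_pos": TCP position; "tcp_rot": TCP orientation; "contact_force": force on the tool from outside, world axes, zero at the start; "wrist_torque": the same for the moment, N m; "opening": opening from 0.0 (shut) to 1.0 (fully open).
Only numpy, scipy, OpenCV 4.12 (cv2) and the standard library are available. Lean on these libraries where they do the work, as an engineer would, in place of code of your own. Each camera call takes 0.05 s, during which the arm holds its last target.

### The job

The cover of the cuvette case stands open, leaning back. Tip it forward from behind with a fingertip until it starts to fall, catch it on the outside of the fingers while it is still well open, and lower it slowly and gently until it is fully shut, without letting it drop the last centimetre. Only touch the cover: never pinch it or force it, and do not disturb the things standing and lying around the case.

Things in the scene. Friction and masses are not known exactly. Their poses are not given: they have to be found in the camera images.
- case: white cuvette case fixed to the worktop, 110 mm (its x, depth) by 150 mm (its y, width) by 60 mm high, open on top with cuvettes standing in wells inside. Origin at the centre of its underside, on the worktop; its x axis points from its front (the side nearer the robot) to its hinge at the back, z up
- cover (a joint): angle of the cover (rad): 0 shut, pi/2 upright, 1.75 leaning back on its stop; it starts open, leaning back. Leaning back it stays, or sinks back onto the stop; hinge friction holds it near upright, down to about 1.42. Tipped forward below that it falls shut against a worn hinge damper, slowly at first, then faster: 2.5 to 4 s from 1.3 to shut, landing at 0.5 to 0.85 rad/s if not caught. Moving or holding it at its lip takes 1 to 3 N
- cover_hinge (a point): middle of the hinge axis: 55 mm behind the case's origin along its x, 62 mm above the worktop; the axis runs along the case's y. The underside of the cover lies in the plane through this axis
- cover_lip (a point): middle of the free edge of the cover, on its underside, which looks to the case's front while it stands open. The cover is a flat white plate of about 0.2 kg, 154 mm wide, 8 mm thick (upper face 8 mm beyond this point), reaching 135 mm from the hinge axis; shut, this front lip overhangs the case's front wall by 25 mm, 62 mm above the worktop
- specimen_cup_1: screw-lid specimen cup, 66 mm across, 70 mm tall, yellow lid, standing to the right of the case (seen from the robot). Bystander, loose; origin at the centre of its underside. To be left alone
- petri_3: round white petri dish, 62 mm across, 16 mm high, behind the case on the right. Bystander, loose; origin at the centre of its underside. To be left alone
- stain_bottle: brown glass bottle with blue cap, 38 mm across, 70 mm tall, standing left of the case. Bystander, loose; origin at the centre of its underside. To be left alone
- petri_1: round white petri dish, 62 mm across, 16 mm high, left of the case and farther back. Bystander, loose; origin at the centre of its underside. To be left alone
- marker_2: marker pen lying down, 138 mm long along its own y, 18 mm thick, left of the case. Bystander, loose; origin at the centre of its underside. To be left alone
- forceps: pair of steel forceps lying down, 128 mm long along its own y, 16 mm wide, 11 mm high, in front of the case. Bystander, loose; origin at the centre of its underside. To be left alone

How it is judged:
By the outcome, as a careful person would: the job done as asked, in the order asked, and still so for the second after the job is handed in, with the robot touching nothing.
It also fails if it takes over 48 s, if anything falls off the work surface, if the arm or the gripper's body presses on something with over 40 N, if the wrist force passes 120 N, or if a joint passes its speed limit or range.

## Working session

There is one attempt and no reset: what is moved stays moved. The work goes in short steps, Python scripts to look and compute and a tool call to move; the robot and the scene stay as the last step left them, time stands still between calls to the robot, and variables do not carry over. Pictures are saved under pics/ and viewed, and the job is handed in when it is done.

Besides the shell and the picture viewer there is one more tool, called after ">>>" as name(argument=value, ...), one argument or row to a line, values as JSON. send_rows: Moves the arm, as the interface text tells. Its arguments: {"type":"object","properties":{"motion":{"type":"array","items":{"type":"number"}},"grip_force":{"type":"number"}},"required":["motion"]}

```bash
mkdir -p pics; cat > h.py <<'E'
import numpy as np, cv2
from plant import ctrl, cams, workorder, spotter
from scipy.spatial.transform import Rotation as R
E
python3 - <<'E'
from h import *
s=ctrl.get_state(); print(s)
for n in ["scene","top","wrist"]:
    print(n,cams.camera_params(n))
for n in ["scene","top"]:
    p,d=cams.read_camera(n); cv2.imwrite(f"pics/{n}0.png",p[:,:,::-1]); np.save(f"{n}0d.npy",d); np.save(f"{n}0p.npy",p)
E
```

```text
{'time': 0.0, 'qpos': array([-1.44600651e+00,  2.87145308e-01,  1.57823351e+00,  3.85809391e-05,
        1.27860711e+00, -1.50012581e-01]), 'dq': array([-3.16566092e-04, -3.87141780e-04,  1.53889191e-03, -1.01028367e-03,
       -2.41418360e-06, -1.02415753e-03]), 'joint_efforts': array([-7.65393543e-04, -4.05983949e+01, -2.92627251e+01, -1.25130205e-04,
        5.83653353e-03,  9.39629132e-06]), 'eef_pos': array([ 0.18310931, -0.64898117,  0.22993017]), 'tcp_rot': array([ 0.79729047, -0.60359462, -0.00082219, -0.00086965]), 'contact_force': array([ 0.94377147, -0.23380843,  0.39531648]), 'wrist_torque': array([ 0.00385597, -0.03786188,  0.01306491]), 'opening': 0.996519503655773}
scene {'fx': 346.9977384790505, 'fy': 346.9977384790505, 'cx': 259.5469924092162, 'cy': 188.0998058155288, 'k1': -0.024018742429094908, 'xyz': array([0.21024207, 0.88126542, 0.50182557]), 'attitude': array([-0.21489948,  0.84565225, -0.47507269,  0.11400188])}
top {'fx': 437.3380938786543, 'fy': 437.3380938786543, 'cx': 252.19926257281725, 'cy': 188.55811325812527, 'k1': -0.0855059034790271, 'xyz': array([0.29841   , 0.2113543 , 1.18023122]), 'attitude': array([-0.68755193,  0.71893387, -0.07138159,  0.07287734])}
wrist {'fx': 318.58098429388355, 'fy': 318.58098429388355, 'cx': 258.3135382315903, 'cy': 191.9577581424067, 'k1': 0.018689026527394566, 'mount': array([[ 9.99999538e-01, -8.88900128e-04,  3.66958985e-04,
        -4.59769910e-06],
       [ 7.32464244e-04,  9.51287186e-01,  3.08305291e-01,
        -7.86004366e-02],
       [-6.23135993e-04, -3.08304880e-01,  9.51287398e-01,
        -1.42355971e-01],
       [ 0.00000000e+00,  0.00000000e+00,  0.00000000e+00,
         1.00000000e+00]])}
```

View pics/scene0.png

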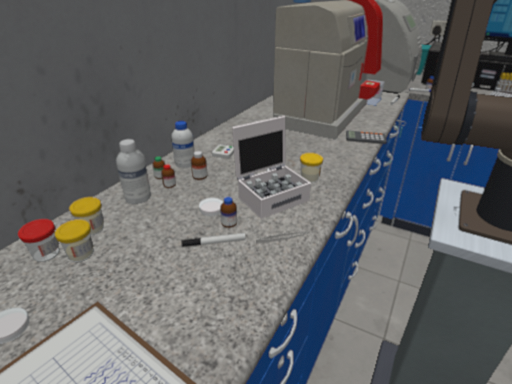

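View pics/top0.png

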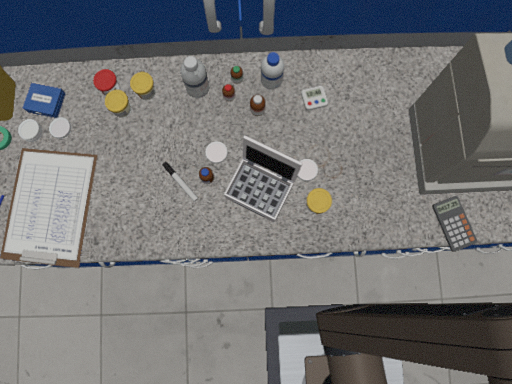

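The scene view shows the case at about (272,188) with its cover up at (260,145). In the top view the case is at (260,188), turned about 20°, with the cup at (319,200), bottle at (206,174) and dishes at (216,152) and (308,169). Next I'll localise them.

```bash
cat >> h.py <<'E'
def rays(n,u,v):
    P=cams.camera_params(n)
    a=np.stack([(np.asarray(u,float)-P['cx'])/P['fx'],(np.asarray(v,float)-P['cy'])/P['fy']],-1)
    x=a.copy()
    for _ in range(8): x=a/(1+P['k1']*(x**2).sum(-1,keepdims=True))
    return np.concatenate([x,np.ones(x.shape[:-1]+(1,))],-1)
def T(n,s=None):
    P=cams.camera_params(n)
    if n!='wrist':
        M=np.eye(4);M[:3,:3]=R.from_quat(P['attitude']).as_matrix();M[:3,3]=P['xyz'];return M
    s=s or ctrl.get_state()
    M=np.eye(4);M[:3,:3]=R.from_quat(s['tcp_rot']).as_matrix();M[:3,3]=s['eef_pos'];return M@P['mount']
def cloud(n,d,M=None):
    v,u=np.mgrid[:384,:512]; M=T(n) if M is None else M
    return (rays(n,u,v)*d[...,None])@M[:3,:3].T+M[:3,3]
def proj(n,p,M=None):
    P=cams.camera_params(n);M=T(n) if M is None else M
    c=(np.asarray(p)-M[:3,3])@M[:3,:3];x=c[...,:2]/c[...,2:]
    x=x*(1+P['k1']*(x**2).sum(-1,keepdims=True))
    return x*[P['fx'],P['fy']]+[P['cx'],P['cy']]
E
python3 - <<'E'
from h import *
names=["case","cover","specimen_cup_1","petri_3","stain_bottle","marker_2","forceps"]
out={}
for cam in ["top","scene"]:
    d=np.load(f"{cam}0d.npy");C=cloud(cam,d)
    for n in names:
        for k,r in enumerate(spotter.trace(n,cam)[:6]):
            m=r['mask']&(d>0)
            if m.sum()<5: continue
            q=C[m]; out[f"{cam}_{n}_{k}"]=r['mask']
            print(cam,n,round(r['conf'],2),r['bbox'],m.sum(),"med",np.median(q,0).round(3),"lo",np.percentile(q,3,axis=0).round(3),"hi",np.percentile(q,97,axis=0).round(3))
np.savez("masks0.npz",**out)
print(ctrl.get_state()['time'])
E
```

```text
top case 0.59 [226.8, 134.1, 76.3, 89.2] 3834 med [0.555 0.181 0.053] lo [0.469 0.104 0.026] hi [0.617 0.261 0.194]
top case 0.44 [309.9, 186.2, 19.9, 30.1] 521 med [0.489 0.038 0.068] lo [0.462 0.01  0.013] hi [0.519 0.065 0.071]
top cover 0.58 [243.2, 136.6, 61.7, 45.1] 1362 med [0.585 0.16  0.145] lo [0.549 0.097 0.062] hi [0.623 0.223 0.197]
top specimen_cup_1 0.63 [310.4, 186.4, 18.7, 31.2] 479 med [0.489 0.039 0.068] lo [0.462 0.013 0.024] hi [0.517 0.066 0.071]
top petri_3 0.76 [302.3, 159.7, 16.2, 21.7] 318 med [0.584 0.053 0.016] lo [0.56 0.03 0.01] hi [0.613 0.076 0.02 ]
top petri_3 0.65 [205.3, 143.6, 22.8, 21.0] 400 med [0.649 0.303 0.015] lo [0.62  0.276 0.005] hi [0.677 0.329 0.02 ]
top stain_bottle 0.76 [198.6, 166.9, 16.2, 17.2] 188 med [0.573 0.329 0.056] lo [0.562 0.313 0.021] hi [0.593 0.347 0.072]
top marker_2 0.8 [161.0, 162.7, 38.3, 41.5] 281 med [0.569 0.405 0.014] lo [0.519 0.364 0.008] hi [0.62  0.447 0.02 ]
scene case 0.89 [233.9, 117.5, 75.0, 101.7] 5080 med [0.566 0.19  0.06 ] lo [0.46  0.108 0.012] hi [0.62  0.277 0.188]
scene cover 0.64 [232.3, 118.1, 53
[... 369 characters left out ...]
, 21.0, 31.3] 440 med [0.572 0.345 0.039] lo [0.561 0.326 0.002] hi [0.593 0.353 0.069]
scene stain_bottle 0.52 [230.9, 116.1, 60.0, 64.7] 2565 med [0.588 0.17  0.132] lo [0.549 0.103 0.066] hi [0.623 0.228 0.193]
scene marker_2 0.86 [178.3, 235.4, 67.5, 12.1] 424 med [0.571 0.414 0.012] lo [0.52  0.373 0.004] hi [0.619 0.453 0.017]
scene forceps 0.55 [255.8, 232.3, 49.3, 9.8] 285 med [0.449 0.323 0.003] lo [ 0.412  0.283 -0.002] hi [0.486 0.362 0.009]
scene forceps 0.5 [232.2, 116.2, 57.4, 66.8] 2643 med [0.588 0.17  0.132] lo [0.549 0.101 0.063] hi [0.624 0.228 0.193]
scene forceps 0.49 [179.1, 233.8, 66.2, 12.8] 460 med [0.57  0.413 0.013] lo [0.519 0.372 0.003] hi [0.619 0.453 0.017]
0.8
```

```bash
python3 - <<'E'
from h import *
from scipy.optimize import least_squares
mk=np.load("masks0.npz")
P={}
for cam in ["top","scene"]:
    d=np.load(f"{cam}0d.npy");C=cloud(cam,d);P[cam]=C
    m=cv2.erode(mk[f"{cam}_cover_0"].astype(np.uint8),np.ones((3,3)))>0
    q=C[m&(d>0)]; q=q[q[:,2]>0.07]
    for _ in range(5):
        c=q.mean(0);u,s,vt=np.linalg.svd(q-c);n=vt[2]; r=(q-c)@n; q=q[abs(r)<max(0.003,2*np.std(r))]
    n=n*np.sign(-n[0])
    print(cam,"normal",n,"yaw(case x)",np.degrees(np.arctan2(-n[1],-n[0])),"tilt",np.arctan2(n[2],np.hypot(n[0],n[1])),"c",c,"std",np.std(r),len(q), "maxz",q[:,2].max())
    print('  plane at z=.062 along xhat:', )
    yaw=np.arctan2(-n[1],-n[0]); ex=np.array([np.cos(yaw),np.sin(yaw),0]); ey=np.array([-ex[1],ex[0],0])
    # ex coordinate at z=.062
    h=(c@n-0.062*n[2])/(n@ex); print("  ex of hinge",h, "ey range",np.percentile(q@ey,[0.5,99.5]))
# case box: points z in .02-.066 in case mask, silhouette in case frame
    m=mk[f"{cam}_case_0"]; q=C[m&(d>0)]; q=q[(q[:,2]>0.0)&(q[:,2]<0.066)]
    print("  case ex",np.percentile(q@ex,[0,1,3,50,97,99,100]).round(3),"ey",np.percentile(q@ey,[0,1,3,50,97,99,100]).round(3))
    t=q[(q[:,2]>0.055)]
    print("  rim ex",np.percentile(t@ex,[0,1,3,50,97,99,100]).round(3),"ey",np.percentile(t@ey,[0,1,3,50,97,99,100]).round(3),len(t))
p=np.load("scene0p.npy");cv2.imwrite("pics/s1.png",cv2.resize(p[100:270,160:340,::-1],None,fx=4,fy=3.5,interpolation=cv2.INTER_CUBIC)[:600,:800])
p=np.load("top0p.npy");cv2.imwrite("pics/t1.png",cv2.resize(p[120:250,150:340,::-1],None,fx=4,fy=4,interpolation=cv2.INTER_CUBIC))
E
```

```text
top normal [-0.86698436  0.48584858  0.11085702] yaw(case x) -29.26579463531428 tilt 0.11108534490315002 c [0.58514752 0.16049453 0.14352941] std 0.0009521655962225048 1108 maxz 0.19870499594382696
  plane at z=.062 along xhat:
  ex of hinge 0.42290624174875446 ey range [0.35368047 0.49969027]
  case ex [0.313 0.313 0.315 0.371 0.423 0.425 0.501] ey [0.352 0.353 0.356 0.428 0.498 0.501 0.529]
  rim ex [0.314 0.315 0.315 0.38  0.425 0.426 0.426] ey [0.352 0.353 0.353 0.426 0.501 0.502 0.502] 491
scene normal [-0.86680411  0.48768664  0.10398258] yaw(case x) -29.363242880876406 tilt 0.10417088057073126 c [0.5870924  0.16888303 0.13402026] std 0.0012048701996801828 2262 maxz 0.19477846035630658
  plane at z=.062 along xhat:
  ex of hinge 0.42132722469624895 ey range [0.35799185 0.50564694]
  case ex [0.309 0.31  0.311 0.354 0.422 0.424 0.511] ey [0.325 0.358 0.359 0.438 0.505 0.505 0.506]
  rim ex [0.311 0.311 0.312 0.4   0.425 0.425 0.427] ey [0.356 0.358 0.358 0.441 0.505 0.505 0.506] 422
```

View pics/s1.png

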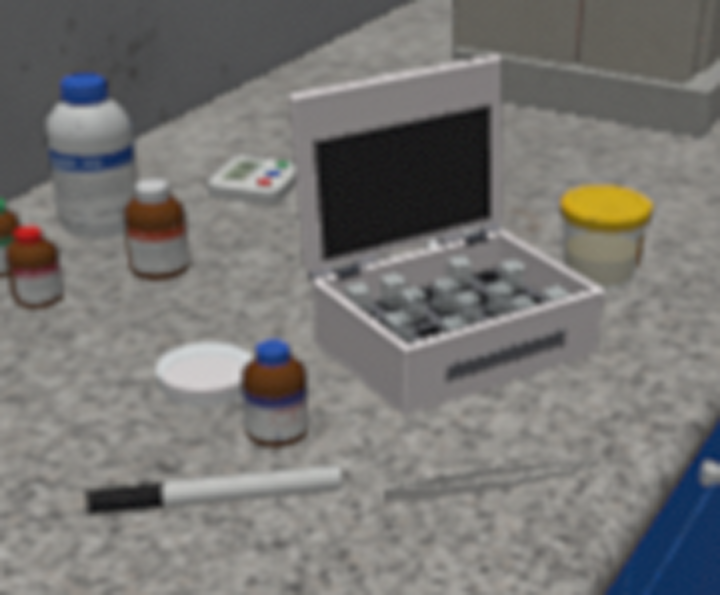

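View pics/t1.png

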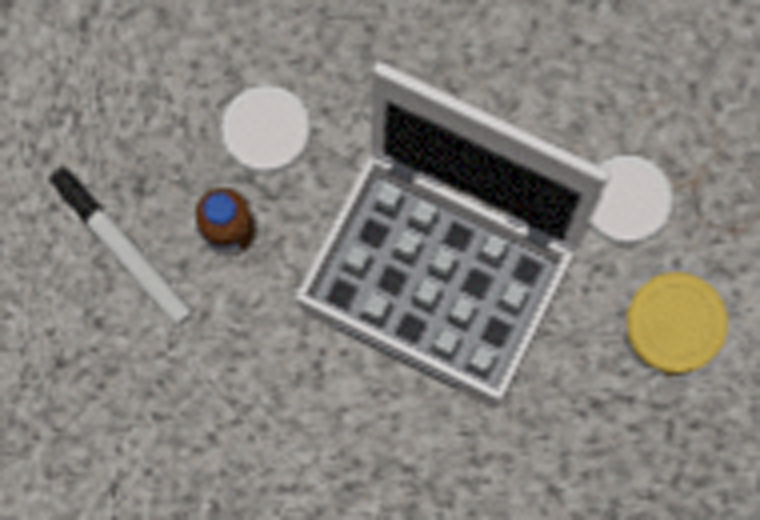

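```bash
python3 - <<'E'
from h import *
d=np.load("top0d.npy");C=cloud("top",d)
for z0 in (.03,.12,.25,.4):
    m=(d>0)&(C[...,1]<-.02)&(C[...,0]>.3)&(C[...,2]>z0)
    q=C[m]
    for ya in np.arange(-.6,0,.1):
        k=q[(q[:,1]>ya)&(q[:,1]<ya+.1)]
        if len(k): print(z0,"y",round(ya,2),"xmin",np.percentile(k[:,0],1).round(3),"zmax",k[:,2].max().round(3),len(k))
d=np.load("scene0d.npy");C=cloud("scene",d)
m=(d>0)&(C[...,1]<-.02)&(C[...,0]>.35)&(C[...,2]>.05)
q=C[m]
for ya in np.arange(-.8,0,.1):
    k=q[(q[:,1]>ya)&(q[:,1]<ya+.1)]
    if len(k): print("scene y",round(ya,2),"xmin",np.percentile(k[:,0],1).round(3),"zmax",k[:,2].max().round(3),len(k))
E
```

```text
0.03 y -0.6 xmin 0.639 zmax 0.086 31
0.03 y -0.5 xmin 0.502 zmax 0.204 638
0.03 y -0.4 xmin 0.502 zmax 0.429 1738
0.03 y -0.3 xmin 0.51 zmax 0.596 11619
0.03 y -0.2 xmin 0.658 zmax 0.663 2036
0.03 y -0.1 xmin 0.658 zmax 0.663 1962
0.12 y -0.5 xmin 0.518 zmax 0.204 69
0.12 y -0.4 xmin 0.518 zmax 0.429 970
0.12 y -0.3 xmin 0.521 zmax 0.596 9921
0.12 y -0.2 xmin 0.658 zmax 0.663 1762
0.12 y -0.1 xmin 0.658 zmax 0.663 1723
0.25 y -0.4 xmin 0.519 zmax 0.429 523
0.25 y -0.3 xmin 0.522 zmax 0.596 7490
0.25 y -0.2 xmin 0.658 zmax 0.663 1762
0.25 y -0.1 xmin 0.658 zmax 0.663 1723
0.4 y -0.4 xmin 0.667 zmax 0.429 110
0.4 y -0.3 xmin 0.552 zmax 0.596 3131
0.4 y -0.2 xmin 0.658 zmax 0.663 1762
0.4 y -0.1 xmin 0.658 zmax 0.663 1723
scene y -0.8 xmin 0.47 zmax 0.415 74
scene y -0.7 xmin 0.457 zmax 0.435 1155
scene y -0.6 xmin 0.465 zmax 0.435 2556
scene y -0.5 xmin 0.505 zmax 0.433 1975
scene y -0.4 xmin 0.505 zmax 0.44 2496
scene y -0.3 xmin 0.519 zmax 0.441 9714
scene y -0.2 xmin 0.957 zmax 0.439 1963
scene y -0.1 xmin 0.956 zmax 0.442 1883
```

```bash
python3 - <<'E'
from h import *
d=np.load("top0d.npy");C=cloud("top",d)
for r in (0,15,30,38,42,46,50,60): print(r,[C[r,c].round(2).tolist() for c in (100,250,330,400)])
d=np.load("scene0d.npy");C=cloud("scene",d)
for r in (0,30,60,90): print(r,[C[r,c].round(2).tolist() for c in (20,100,200,260)])
E
```

```text
0 [[0.66, 0.4, 0.69], [0.66, 0.2, 0.67], [0.66, 0.09, 0.67], [0.66, -0.0, 0.66]]
15 [[0.66, 0.41, 0.66], [0.66, 0.2, 0.64], [0.66, 0.09, 0.63], [0.66, -0.02, 0.63]]
30 [[0.66, 0.42, 0.62], [0.66, 0.2, 0.6], [0.66, 0.08, 0.59], [0.66, -0.03, 0.59]]
38 [[0.66, 0.43, 0.6], [0.66, 0.2, 0.58], [0.96, -0.03, 0.06], [0.96, -0.24, 0.05]]
42 [[0.66, 0.43, 0.59], [0.96, 0.2, 0.06], [0.96, -0.04, 0.03], [0.96, -0.25, 0.03]]
46 [[0.96, 0.62, 0.08], [0.96, 0.2, 0.03], [0.96, -0.04, 0.01], [0.96, -0.26, -0.0]]
50 [[0.96, 0.63, 0.05], [0.96, 0.2, 0.01], [0.96, -0.04, -0.0], [0.95, -0.25, -0.0]]
60 [[0.96, 0.65, 0.0], [0.93, 0.2, 0.0], [0.92, -0.04, -0.01], [0.92, -0.25, -0.0]]
0 [[0.96, 0.45, 0.46], [0.96, 0.26, 0.45], [0.96, -0.12, 0.44], [0.96, -0.52, 0.42]]
30 [[0.96, 0.46, 0.41], [0.96, 0.28, 0.39], [0.96, -0.11, 0.35], [0.96, -0.53, 0.31]]
60 [[0.96, 0.48, 0.36], [0.96, 0.29, 0.33], [0.96, -0.1, 0.26], [0.96, -0.53, 0.19]]
90 [[0.96, 0.5, 0.3], [0.96, 0.31, 0.26], [0.96, -0.09, 0.16], [0.96, -0.53, 0.05]]
```

>>> send_rows(
  motion=[0,0,-0.5,-0.15,0,0,0,-0.5,-0.15,0,0,0,-0.5,-0.15,0,0,0,-0.5,-0.15,0,0,0,0,-0.15,0,0,0,0,-0.04,0,0,0,0,0,0],
  grip_force=20,
)

```text
time: 1.5
eef_pos: [0.1832, -0.6496, 0.2522]
tcp_rot: [0.969, -0.246, 0.0, 0.0]
contact_force: [-0.9, 0.3, 0.2]
opening: 0.004
```

```bash
cat >> h.py <<'E'
YAW=np.radians(-29.3); EX=np.array([np.cos(YAW),np.sin(YAW),0]); EY=np.array([-EX[1],EX[0],0])
HX,HY=0.422,0.429   # hinge along EX, centre along EY
def fyz(p): p=np.asarray(p); return np.stack([HX-p@EX,p@EY-HY,p[...,2]],-1)   # f forward (to robot), y, z
def world(f,y,z): return (HX-f)*EX+(HY+y)*EY+np.array([0,0,z])
def st(target=None):
    s=ctrl.get_state();M=R.from_quat(s['tcp_rot']).as_matrix()
    F=s['contact_force']
    print("t",round(s['time'],2),"pos",s['eef_pos'].round(4),"f,y,z mm",(fyz(s['eef_pos'])*1000).round(1),"yaw",np.degrees(np.arctan2(M[1,0],M[0,0])).round(2),"tz",M[:,2].round(4),"F(f,y,z)",np.round([-F@EX,F@EY,F[2]],2),"open",round(s['opening'],3))
    if target is not None: print("  need cm tool",((np.asarray(target)-s['eef_pos'])@M*100).round(2))
    return s
E
python3 - <<'E'
from h import *
s=st([.42,-.08,.25]);print(s['qpos'].round(3))
E
```

```text
t 1.5 pos [ 0.1832 -0.6496  0.2522] f,y,z mm [ -55.7 -905.9  252.2] yaw -28.42 tz [ 0.e+00 -1.e-04 -1.e+00] F(f,y,z) [ 0.94 -0.22  0.2 ] open 0.004
  need cm tool [ -6.29 -61.37   0.22]
[-1.446  0.272  1.556  0.     1.314 -0.95 ]
```

>>> send_rows(
  motion=[-0.4,-3,0,0.015,0,-0.5,-4.8,0,0,0,-0.5,-4.8,0,0,0,-0.5,-4.8,0,0,0,-0.5,-4.8,0,0,0,-0.5,-4.8,0,0,0,-0.5,-4.8,0,0,0,-0.5,-4.8,0,0,0,-0.5,-4.8,0,0,0,-0.5,-4.8,0,0,0],
)

```text
time: 2.5
eef_pos: [0.3722, -0.2144, 0.2511]
tcp_rot: [0.964, -0.265, 0.002, 0.002]
contact_force: [1.8, -0.0, 0.6]
opening: -0.006
```

```bash
python3 - <<'E'
from h import *
s=st([.42,-.08,.25]);st(world(-.065,0,.25));print(s['qpos'].round(3))
E
```

```text
t 2.5 pos [ 0.3722 -0.2144  0.2511] f,y,z mm [  -7.6 -433.8  251.1] yaw -30.75 tz [ 0.0036 -0.0043 -1.    ] F(f,y,z) [-1.58  0.88  0.59] open -0.006
  need cm tool [ -2.77 -13.99   0.07]
t 2.5 pos [ 0.3722 -0.2144  0.2511] f,y,z mm [  -7.6 -433.8  251.1] yaw -30.75 tz [ 0.0036 -0.0043 -1.    ] F(f,y,z) [-1.58  0.88  0.59] open -0.006
  need cm tool [  4.64 -43.51   0.05]
[-7.590e-01 -3.050e-01  2.128e+00 -1.000e-03  1.314e+00 -2.220e-01]
```

>>> send_rows(
  motion=[-0.9,-4.7,0,0,0,-0.9,-4.7,0,0,0,-0.9,-4.6,0,0,0,1.1,-4.2,0,-0.025,0,1.1,-4.2,0,0,0,1.1,-4.2,0,0,0,1.1,-4.2,0,0,0,1.1,-4,0,0,0,1,-3,0,0,0],
)

```text
time: 3.4
eef_pos: [0.6014, 0.1123, 0.2543]
tcp_rot: [0.967, -0.255, 0.008, 0.002]
contact_force: [-0.6, -0.4, 0.8]
opening: 0.003
```

```bash
python3 - <<'E'
from h import *
s=st(world(-.065,0,.25));print(s['qpos'].round(3))
E
```

```text
t 3.4 pos [0.6014 0.1123 0.2543] f,y,z mm [-47.5 -36.8 254.3] yaw -29.59 tz [ 0.0135 -0.008  -0.9999] F(f,y,z) [ 0.34 -0.63  0.84] open 0.003
  need cm tool [ 1.73 -3.69  0.46]
[ 0.022  0.125  1.722 -0.009  1.281  0.541]
```

>>> send_rows(
  motion=[0.9,-1.8,0.2,0,0,0.9,-1.5,0.2,0,0,0,0,0,0,0,0,0,0,0,0],
)

```text
time: 3.8
eef_pos: [0.6362, 0.1368, 0.2494]
tcp_rot: [0.967, -0.255, 0.007, 0.002]
contact_force: [-0.1, 0.1, -1.0]
opening: 0.001
```

```bash
python3 - <<'E'
from h import *
s=st(world(-.065,0,.172));print(s['qpos'].round(3))
s0=s
for n in ["scene","wrist"]:
    p,d=cams.read_camera(n); cv2.imwrite(f"pics/{n}2.png",p[:,:,::-1]); np.save(f"{n}2d.npy",d)
E
```

```text
t 3.8 pos [0.6362 0.1368 0.2494] f,y,z mm [-65.9   1.7 249.4] yaw -29.52 tz [ 0.0128 -0.0076 -0.9999] F(f,y,z) [ 0.1   0.03 -1.  ] open 0.001
  need cm tool [-0.2   0.17  7.73]
[ 0.059  0.215  1.629 -0.009  1.285  0.577]
```

View pics/scene2.png

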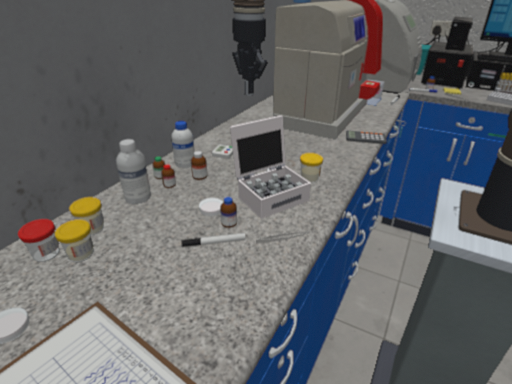

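View pics/wrist2.png

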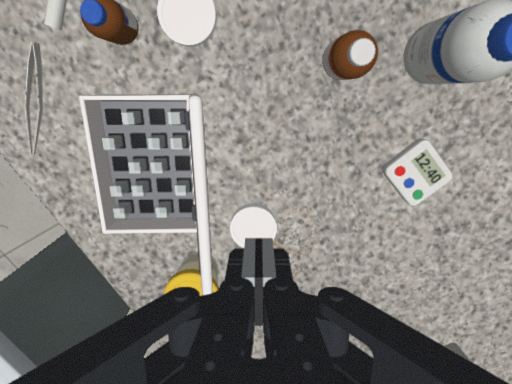

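```bash
python3 - <<'E'
from h import *
p=cv2.imread("pics/scene2.png");cv2.imwrite("pics/s2c.png",cv2.resize(p[0:110,200:310],None,fx=5.4,fy=5.4,interpolation=cv2.INTER_CUBIC))
d=np.load("scene2d.npy");C=cloud("scene",d)
# finger silhouettes: points near tool
s=ctrl.get_state();M=R.from_quat(s['tcp_rot']).as_matrix()
q=(C-s['eef_pos'])@M
m=(d>0)&(abs(q[...,0])<.1)&(abs(q[...,1])<.1)&(q[...,2]>-.16)&(q[...,2]<.02)
k=q[m]
for z in np.arange(-.15,.01,.01):
    j=k[(k[:,2]>=z)&(k[:,2]<z+.01)]
    if len(j): print(round(z,3),"x",(j[:,0].min()*1000).round(1),(j[:,0].max()*1000).round(1),"y",(j[:,1].min()*1000).round(1),(j[:,1].max()*1000).round(1),len(j))
E
```

```text
-0.15 x -38.5 18.6 y -39.0 29.3 166
-0.14 x -38.6 9.6 y -38.9 31.0 156
-0.13 x -38.4 7.4 y -37.1 24.8 82
-0.12 x -41.7 38.2 y -13.1 7.3 111
-0.11 x -47.7 37.5 y -20.8 9.6 125
-0.1 x -61.6 60.6 y -20.9 10.6 143
-0.09 x -63.0 59.9 y -18.7 13.4 148
-0.08 x -57.5 57.8 y -19.1 12.2 127
-0.07 x -49.2 48.0 y -20.0 11.7 114
-0.06 x -40.9 40.2 y -14.6 11.7 98
-0.05 x -32.7 33.0 y -14.4 10.6 58
-0.04 x -15.6 11.9 y -13.5 5.7 40
-0.03 x -15.3 4.9 y -12.7 6.3 45
-0.02 x -14.9 4.7 y -11.7 4.5 39
-0.01 x -14.0 5.5 y -12.9 9.5 33
0.0 x -6.2 -5.9 y 2.8 5.6 2
```

View pics/s2c.png

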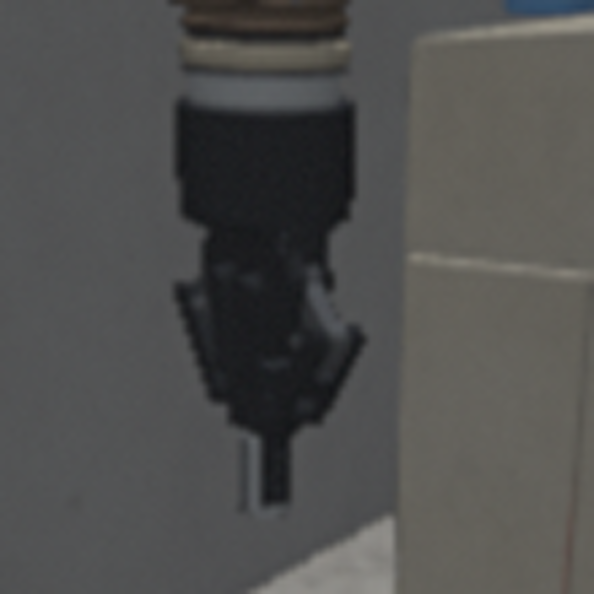

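>>> send_rows(
  motion=[-0.2,0,2.2,0,0,0,0,2.2,0,0,0,0,2,0,0,0,0,1.3,0,0,-0.6,0,0,0,0,-0.6,0,0,0,0,-0.4,0,0,0,0],
)

```text
time: 4.6
eef_pos: [0.6195, 0.1414, 0.1753]
tcp_rot: [0.966, -0.258, 0.011, 0.001]
contact_force: [0.5, 1.1, 0.4]
opening: 0.002
```

```bash
cat >> h.py <<'E'
def cover(tag=None,cam="scene"):
    "cover angle from plane fit of scene depth"
    p,d=cams.read_camera(cam)
    if tag: cv2.imwrite(f"pics/{tag}.png",p[:,:,::-1])
    C=cloud(cam,d);q=fyz(C)
    m=(d>0)&(q[...,0]>-.06)&(q[...,0]<.14)&(abs(q[...,1])<.076)&(q[...,2]>.069)&(q[...,2]<.215)
    k=q[m]; rho=np.hypot(k[:,0],k[:,2]-.062); k=k[(rho<.138)&(rho>.03)]
    # robust: angle histogram of points; underside in plane through hinge axis
    a=np.arctan2(k[:,2]-.062,k[:,0]); h,e=np.histogram(a,bins=np.arange(-.1,2.0,.02)); i=h.argmax()
    g=k[abs(a-(e[i]+.01))<.06]
    if cam=="scene" and len(g)>30: print("  cover angle ~",np.round(np.median(a[abs(a-(e[i]+.01))<.06]),3),"n",len(g),"lip z",(g[:,2].max()*1000).round(1),"lip f",(g[:,0].max()*1000).round(1), 'peakbins',h[max(0,i-2):i+3])
    else: print("  cover pts",len(k))
    return p,d
E
python3 - <<'E'
from h import *
s=st(world(-.045,0,.172)); cover("s3"); 
E
```

```text
t 4.6 pos [0.6195 0.1414 0.1753] f,y,z mm [-49.   -2.5 175.3] yaw -29.92 tz [ 0.0199 -0.0078 -0.9998] F(f,y,z) [0.08 1.25 0.44] open 0.002
  need cm tool [-0.41 -0.24  0.32]
  cover angle ~ 1.761 n 2027 lip z 194.5 lip f -4.4 peakbins [212 737 775 211  48]
```

View pics/s3.png

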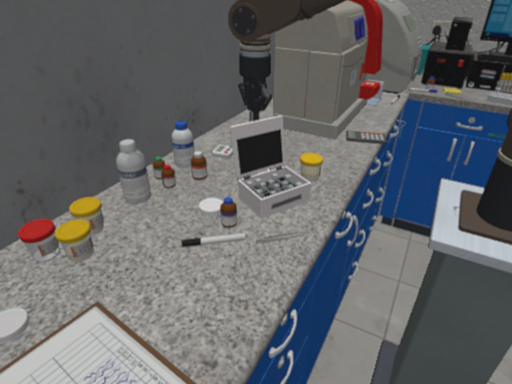

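>>> send_rows(
  motion=[-0.25,0,0.1,0,0,-0.25,0,0.1,0,0,-0.25,0,0,0,0,-0.25,0,0,0,0,-0.25,0,0,0,0,-0.25,0,0,0,0,-0.25,0,0,0,0,-0.25,0,0,0,0],
)

```text
time: 5.45
eef_pos: [0.6029, 0.1527, 0.177]
tcp_rot: [0.966, -0.258, 0.015, 0.0]
contact_force: [-0.2, -0.1, 0.8]
opening: -0.002
```

```bash
python3 - <<'E'
from h import *
s=st(); cover("s4"); 
E
```

```text
t 5.45 pos [0.6029 0.1527 0.177 ] f,y,z mm [-29.1  -0.8 177. ] yaw -29.86 tz [ 0.0283 -0.008  -0.9996] F(f,y,z) [ 0.12 -0.22  0.8 ] open -0.002
  cover angle ~ 1.622 n 1977 lip z 198.7 lip f 0.0 peakbins [200 637 833 207  50]
```

>>> send_rows(
  motion=[-0.25,0,0.1,0,0,-0.25,0,0.1,0,0,-0.25,0,0.1,0,0,-0.25,0,0.05,0,0,-0.25,0,0.05,0,0,-0.25,0,0.05,0,0,-0.25,0,0.05,0,0,-0.25,0,0.05,0,0,-0.25,0,0,0,0],
)

```text
time: 6.4
eef_pos: [0.5813, 0.1651, 0.1698]
tcp_rot: [0.966, -0.258, 0.014, 0.0]
contact_force: [0.3, 0.1, -0.5]
opening: 0.0
```

```bash
python3 - <<'E'
from h import *
s=st(); cover("s5"); 
E
```

```text
t 6.4 pos [0.5813 0.1651 0.1698] f,y,z mm [ -4.1  -0.6 169.8] yaw -29.86 tz [ 0.0268 -0.0077 -0.9996] F(f,y,z) [-0.23  0.3  -0.52] open 0.0
  cover angle ~ 1.419 n 1812 lip z 196.5 lip f 21.9 peakbins [ 43 211 713 695 129]
```

>>> send_rows(
  motion=[-0.2,0,0,0,0,-0.2,0,0,0,0,-0.1,0,0,0,0,0,0,0,0,0],
)

```text
time: 6.85
eef_pos: [0.5757, 0.1682, 0.1693]
tcp_rot: [0.966, -0.257, 0.013, 0.0]
contact_force: [0.6, -0.3, 0.2]
opening: -0.003
```

```bash
python3 - <<'E'
from h import *
s=st(); cover("s6"); cover()
E
```

```text
t 6.85 pos [0.5757 0.1682 0.1693] f,y,z mm [  2.2  -0.6 169.3] yaw -29.84 tz [ 0.0253 -0.0073 -0.9997] F(f,y,z) [-0.67  0.06  0.18] open -0.003
  cover angle ~ 1.361 n 1757 lip z 194.9 lip f 28.8 peakbins [156 653 733 156  40]
  cover angle ~ 1.358 n 1754 lip z 195.2 lip f 29.4 peakbins [ 38 217 727 630 118]
```

>>> send_rows(
  motion=[0,0,-4.8,0,0,-1,0,-0.6,0,0,-4,0,0,0,0,-2.2,0,0,0,0,0,0,4,0,0,0,0,1.4,0,0],
)

```text
time: 7.55
eef_pos: [0.5146, 0.2058, 0.1726]
tcp_rot: [0.966, -0.258, 0.018, -0.002]
contact_force: [0.5, 0.2, 0.3]
opening: -0.0
```

```bash
python3 - <<'E'
from h import *
s=st(); cover("s7")
E
```

```text
t 7.55 pos [0.5146 0.2058 0.1726] f,y,z mm [ 74.    2.3 172.6] yaw -29.95 tz [ 0.036  -0.0045 -0.9993] F(f,y,z) [-0.36  0.41  0.31] open -0.0
  cover angle ~ 1.31 n 1434 lip z 193.5 lip f 35.0 peakbins [ 58 327 705 285  45]
```

>>> send_rows(
  motion=[0.4,0.1,0.3,0,0,0.4,0.1,0.2,0,0,0,0,0,0,0,0,0,0,0,0,0,0,0,0,0],
)

```text
time: 8.1
eef_pos: [0.5252, 0.1988, 0.171]
tcp_rot: [0.966, -0.259, 0.02, -0.004]
contact_force: [1.5, -0.7, -0.2]
opening: 0.001
```

```bash
python3 - <<'E'
from h import *
s=st(); cover("s8")
E
```

```text
t 8.1 pos [0.5252 0.1988 0.171 ] f,y,z mm [ 61.3   1.4 171. ] yaw -30.1 tz [ 0.0412 -0.0036 -0.9991] F(f,y,z) [-1.63  0.07 -0.25] open 0.001
  cover angle ~ 1.244 n 1429 lip z 191.4 lip f 44.1 peakbins [ 90 452 703 150  22]
```

>>> send_rows(
  motion=[0,0,0.15,0,0,0,0,0.15,0,0,0,0,0.1,0,0,0,0,0,0,0],
)

```text
time: 8.55
eef_pos: [0.5256, 0.1991, 0.1675]
tcp_rot: [0.966, -0.259, 0.021, -0.004]
contact_force: [-0.4, 0.2, -0.7]
opening: 0.001
```

```bash
python3 - <<'E'
from h import *
s=st(); cover("s9")
f=[]
for _ in range(3): F=ctrl.get_state()['contact_force']; f.append(-F@EX)
print(f)
E
```

```text
t 8.55 pos [0.5256 0.1991 0.1675] f,y,z mm [ 61.1   1.8 167.5] yaw -30.1 tz [ 0.0423 -0.0031 -0.9991] F(f,y,z) [ 0.43 -0.04 -0.65] open 0.001
  cover angle ~ 1.198 n 1378 lip z 189.5 lip f 56.6 peakbins [ 29 151 577 525  79]
[np.float64(-0.08316231557413915), np.float64(-0.08316231557413915), np.float64(-0.08316231557413915)]
```

View pics/s9.png

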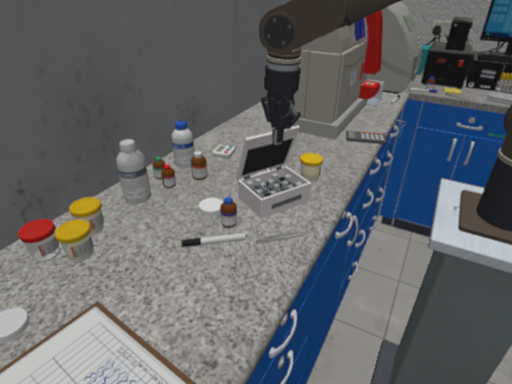

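```bash
cat >> h.py <<'E'
def plan(th0,th1,n,off=None,face=14.5,dy=0.):
    "incremental arc rows from measured pose; keeps current offset"
    s=ctrl.get_state();M=R.from_quat(s['tcp_rot']).as_matrix()
    ths=np.linspace(th0,th1,n+1);o=[]
    for a,b in zip(ths[:-1],ths[1:]):
        df=.135*(np.cos(b)-np.cos(a));dz=.135*(np.sin(b)-np.sin(a))
        w=world(df,0,dz)-world(0,0,0); o.append((w@M*100))
    print(np.round(o,2).tolist())
E
python3 - <<'E'
from h import *
plan(1.2,1.05,10)
E
```

```text
[[-0.19, 0.0, 0.07], [-0.19, 0.0, 0.07], [-0.19, 0.0, 0.07], [-0.19, 0.0, 0.08], [-0.19, 0.0, 0.08], [-0.19, 0.0, 0.08], [-0.18, 0.0, 0.08], [-0.18, 0.0, 0.09], [-0.18, 0.0, 0.09], [-0.18, 0.0, 0.09]]
```

>>> send_rows(
  motion=[-0.18,0,0.08,0,0,-0.18,0,0.08,0,0,-0.18,0,0.08,0,0,-0.18,0,0.08,0,0,-0.18,0,0.08,0,0,-0.18,0,0.08,0,0],
)

```text
time: 9.2
eef_pos: [0.5156, 0.205, 0.1618]
tcp_rot: [0.966, -0.259, 0.021, -0.004]
contact_force: [-0.3, 0.1, 0.1]
opening: -0.002
```

```bash
python3 - <<'E'
from h import *
s=st(); cover("s10"); s=st(); cover()
E
```

```text
t 9.2 pos [0.5156 0.205  0.1618] f,y,z mm [ 72.7   2.1 161.8] yaw -30.09 tz [ 0.0422 -0.0033 -0.9991] F(f,y,z) [ 0.3  -0.01  0.09] open -0.002
  cover angle ~ 1.104 n 1193 lip z 184.9 lip f 63.0 peakbins [ 79 400 572  96  30]
t 9.25 pos [0.5152 0.2051 0.1615] f,y,z mm [ 73.1   2.  161.5] yaw -30.08 tz [ 0.0414 -0.0032 -0.9991] F(f,y,z) [ 0.42  0.28 -0.9 ] open 0.001
  cover angle ~ 1.099 n 1193 lip z 184.4 lip f 69.1 peakbins [ 22 107 490 488  69]
```

>>> send_rows(
  motion=[-0.2,0,0.11,0,0,-0.2,0,0.11,0,0,-0.2,0,0.11,0,0,-0.2,0,0.12,0,0,-0.2,0,0.12,0,0,-0.19,0,0.12,0,0,-0.19,0,0.13,0,0,-0.19,0,0.13,0,0,-0.18,0,0.13,0,0,-0.18,0,0.14,0,0],
)

```text
time: 10.3
eef_pos: [0.4978, 0.2155, 0.1479]
tcp_rot: [0.966, -0.259, 0.02, -0.004]
contact_force: [-0.8, 0.6, 0.3]
opening: 0.001
```

```bash
python3 - <<'E'
from h import *
s=st(); cover("s11"); s=st(); cover()
E
```

```text
t 10.3 pos [0.4978 0.2155 0.1479] f,y,z mm [ 93.3   2.6 147.9] yaw -30.09 tz [ 0.0415 -0.003  -0.9991] F(f,y,z) [0.99 0.09 0.3 ] open 0.001
  cover angle ~ 0.918 n 797 lip z 173.3 lip f 88.1 peakbins [  8  72 345 312  42]
t 10.35 pos [0.4973 0.2157 0.1476] f,y,z mm [ 93.8   2.5 147.6] yaw -30.08 tz [ 0.0406 -0.0029 -0.9992] F(f,y,z) [ 2.24  0.37 -0.64] open -0.005
  cover angle ~ 0.914 n 795 lip z 172.5 lip f 86.8 peakbins [ 18 118 390 209  38]
```

>>> send_rows(
  motion=[-0.17,0,0.15,0,0,-0.17,0,0.15,0,0,-0.17,0,0.15,0,0,-0.17,0,0.15,0,0,-0.16,0,0.16,0,0,-0.16,0,0.16,0,0,-0.16,0,0.16,0,0,-0.16,0,0.16,0,0,-0.15,0,0.17,0,0,-0.15,0,0.17,0,0],
)

```text
time: 11.4
eef_pos: [0.4823, 0.2247, 0.1303]
tcp_rot: [0.966, -0.259, 0.019, -0.004]
contact_force: [-3.6, 1.4, 2.2]
opening: 0.003
```

```bash
python3 - <<'E'
from h import *
s=st(); cover("s12"); s=st(); cover()
E
```

```text
t 11.4 pos [0.4823 0.2247 0.1303] f,y,z mm [111.3   3.  130.3] yaw -30.09 tz [ 0.0386 -0.0024 -0.9993] F(f,y,z) [ 3.84 -0.54  2.15] open 0.003
  cover angle ~ 0.738 n 408 lip z 157.4 lip f 107.5 peakbins [  9  73 149 124  39]
t 11.45 pos [0.4819 0.2248 0.1299] f,y,z mm [111.7   2.9 129.9] yaw -30.09 tz [ 0.0379 -0.0022 -0.9993] F(f,y,z) [3.51 0.49 1.86] open 0.001
  cover angle ~ 0.733 n 409 lip z 156.5 lip f 107.8 peakbins [ 20  95 195  48  37]
```

View pics/s12.png

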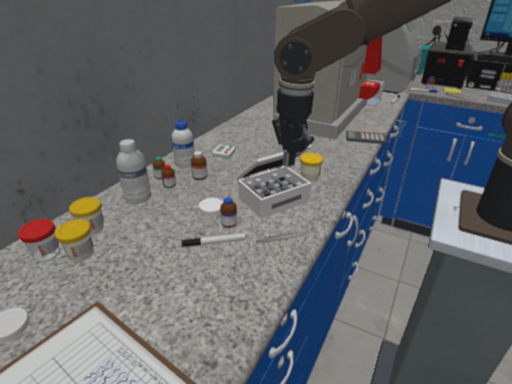

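>>> send_rows(
  motion=[-0.2,0,0.1,0,0,-0.18,0,0.12,0,0,-0.17,0,0.16,0,0,-0.16,0,0.17,0,0,-0.15,0,0.17,0,0,-0.15,0,0.17,0,0,-0.14,0,0.17,0,0],
)

```text
time: 12.2
eef_pos: [0.4729, 0.2302, 0.1178]
tcp_rot: [0.966, -0.259, 0.02, -0.004]
contact_force: [0.6, 0.1, -0.8]
opening: -0.002
```

```bash
python3 - <<'E'
from h import *
s=st(); cover("s13"); s=st(); cover()
E
```

```text
t 12.2 pos [0.4729 0.2302 0.1178] f,y,z mm [122.3   3.2 117.8] yaw -30.09 tz [ 0.0409 -0.0033 -0.9992] F(f,y,z) [-0.48  0.38 -0.85] open -0.002
  cover angle ~ 0.618 n 187 lip z 144.8 lip f 117.1 peakbins [ 9 29 59 39 33]
t 12.25 pos [0.4725 0.2303 0.1174] f,y,z mm [122.7   3.1 117.4] yaw -30.09 tz [ 0.0401 -0.0032 -0.9992] F(f,y,z) [ 0.57 -0.59 -0.46] open 0.002
  cover angle ~ 0.615 n 181 lip z 144.0 lip f 115.9 peakbins [13 28 60 37 35]
```

```bash
cat >> h.py <<'E'
def cover2(cam="scene",tag=None):
    p,d=cams.read_camera(cam)
    if tag: cv2.imwrite(f"pics/{tag}.png",p[:,:,::-1])
    q=fyz(cloud(cam,d))
    m=(d>0)&(q[...,0]>.02)&(q[...,0]<.14)&(abs(q[...,1])<.074)&(q[...,2]>.064)&(q[...,2]<.17)
    k=q[m];rho=np.hypot(k[:,0],k[:,2]-.062);k=k[(rho<.137)];rho=np.hypot(k[:,0],k[:,2]-.062)
    a=np.arctan2(k[:,2]-.062,k[:,0])-np.arcsin(np.minimum(.008/rho,1))
    if len(a)<30: print("  few pts",len(a));return p,d
    h,e=np.histogram(a,bins=np.arange(-.1,1.0,.02));i=h.argmax();j=abs(a-e[i]-.01)<.05
    A=np.c_[k[j][:,0],np.ones(j.sum())];sl=np.linalg.lstsq(A,k[j][:,2],rcond=None)[0]
    print(f"  [{cam}] cover(upper) ang {np.median(a[j]):.3f} slope ang {np.arctan(sl[0]):.3f} n {j.sum()} of {len(a)} -> lip z {62+135*np.sin(np.median(a[j])):.1f} f {135*np.cos(np.median(a[j])):.1f}")
    return p,d
E
python3 - <<'E'
from h import *
cover2("top","t14")
st()
E
```

```text
[top] cover(upper) ang 0.630 slope ang 0.600 n 288 of 324 -> lip z 141.6 f 109.0
t 12.35 pos [0.4727 0.2303 0.1177] f,y,z mm [122.5   3.1 117.7] yaw -30.08 tz [ 0.0401 -0.0032 -0.9992] F(f,y,z) [ 1.63 -0.63 -1.07] open 0.001
```

View pics/t14.png

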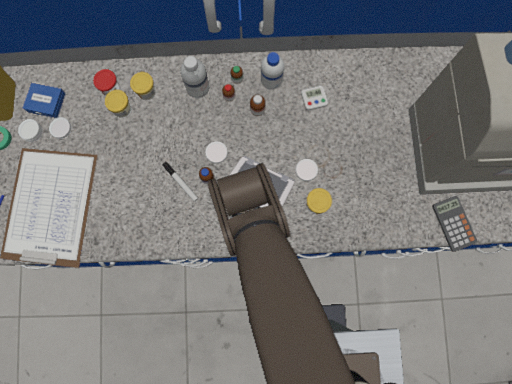

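>>> send_rows(
  motion=[-0.15,0,0.16,0,0,-0.14,0,0.17,0,0,-0.13,0,0.18,0,0,-0.12,0,0.18,0,0,-0.12,0,0.18,0,0,-0.11,0,0.19,0,0,-0.11,0,0.19,0,0,-0.1,0,0.19,0,0],
)

```text
time: 13.15
eef_pos: [0.4644, 0.2354, 0.1021]
tcp_rot: [0.966, -0.259, 0.02, -0.004]
contact_force: [-0.7, 0.4, -0.6]
opening: 0.001
```

```bash
python3 - <<'E'
from h import *
s=st(); cover2("scene","s15"); cover2("top");s=st()
E
```

```text
t 13.15 pos [0.4644 0.2354 0.1021] f,y,z mm [132.2   3.6 102.1] yaw -30.09 tz [ 0.0407 -0.0034 -0.9992] F(f,y,z) [ 0.83  0.01 -0.58] open 0.001
  [scene] cover(upper) ang 0.466 slope ang 0.431 n 268 of 294 -> lip z 122.6 f 120.6
  [top] cover(upper) ang 0.478 slope ang 0.464 n 472 of 582 -> lip z 124.1 f 119.9
t 13.25 pos [0.4641 0.2355 0.1019] f,y,z mm [132.5   3.5 101.9] yaw -30.09 tz [ 0.04   -0.0033 -0.9992] F(f,y,z) [ 0.46  0.58 -0.59] open -0.004
```

View pics/s15.png

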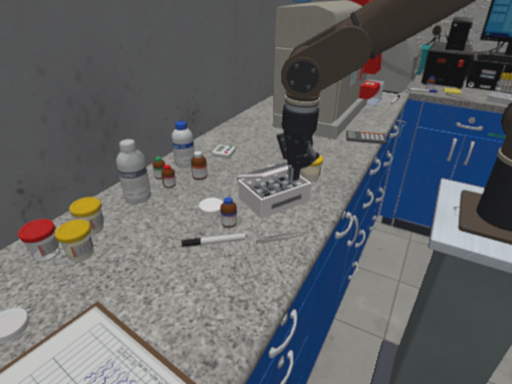

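>>> send_rows(
  motion=[-0.09,0,0.16,0,0,-0.09,0,0.16,0,0,-0.08,0,0.16,0,0,-0.08,0,0.17,0,0,-0.08,0,0.17,0,0,-0.07,0,0.17,0,0],
)

```text
time: 13.85
eef_pos: [0.46, 0.2379, 0.0911]
tcp_rot: [0.966, -0.259, 0.02, -0.003]
contact_force: [-1.4, 0.1, -0.4]
opening: -0.0
```

```bash
python3 - <<'E'
from h import *
s=st(); cover2("scene","s16"); cover2("top");s=st()
E
```

```text
t 13.85 pos [0.46   0.2379 0.0911] f,y,z mm [137.3   3.6  91.1] yaw -30.1 tz [ 0.0399 -0.0036 -0.9992] F(f,y,z) [ 1.27 -0.62 -0.37] open -0.0
  [scene] cover(upper) ang 0.376 slope ang 0.344 n 441 of 464 -> lip z 111.6 f 125.6
  [top] cover(upper) ang 0.387 slope ang 0.369 n 620 of 750 -> lip z 113.0 f 125.0
t 13.95 pos [0.4598 0.238  0.0909] f,y,z mm [137.5   3.5  90.9] yaw -30.09 tz [ 0.0392 -0.0035 -0.9992] F(f,y,z) [ 1.37 -0.09 -0.62] open -0.002
```

>>> send_rows(
  motion=[-0.06,0,0.15,0,0,-0.06,0,0.15,0,0,-0.05,0,0.15,0,0,-0.05,0,0.15,0,0,-0.05,0,0.15,0,0,-0.04,0,0.15,0,0],
)

```text
time: 14.55
eef_pos: [0.4568, 0.2396, 0.081]
tcp_rot: [0.966, -0.259, 0.019, -0.003]
contact_force: [-1.6, 1.1, -0.5]
opening: 0.002
```

```bash
python3 - <<'E'
from h import *
s=st(); cover2("scene","s17"); cover2("top");s=st()
E
```

```text
t 14.55 pos [0.4568 0.2396 0.081 ] f,y,z mm [140.9   3.5  81. ] yaw -30.1 tz [ 0.0381 -0.0036 -0.9993] F(f,y,z) [ 1.91  0.19 -0.47] open 0.002
  [scene] cover(upper) ang 0.294 slope ang 0.268 n 565 of 616 -> lip z 101.1 f 129.2
  [top] cover(upper) ang 0.300 slope ang 0.297 n 651 of 877 -> lip z 101.9 f 129.0
t 14.65 pos [0.4568 0.2396 0.0809] f,y,z mm [140.9   3.5  80.9] yaw -30.1 tz [ 0.0381 -0.0035 -0.9993] F(f,y,z) [ 2.11 -0.4   0.05] open -0.003
```

>>> send_rows(
  motion=[-0.05,0,0.14,0,0,-0.05,0,0.14,0,0,-0.04,0,0.14,0,0,-0.04,0,0.14,0,0,-0.04,0,0.14,0,0,-0.03,0,0.14,0,0],
)

```text
time: 15.25
eef_pos: [0.4547, 0.2408, 0.0717]
tcp_rot: [0.966, -0.259, 0.019, -0.003]
contact_force: [-1.5, 0.2, -0.9]
opening: -0.001
```

```bash
python3 - <<'E'
from h import *
s=st(); cover2("scene","s18"); cover2("top");s=st()
E
```

```text
t 15.25 pos [0.4547 0.2408 0.0717] f,y,z mm [143.3   3.5  71.7] yaw -30.1 tz [ 0.0377 -0.0039 -0.9993] F(f,y,z) [ 1.38 -0.57 -0.93] open -0.001
  [scene] cover(upper) ang 0.221 slope ang 0.204 n 654 of 743 -> lip z 91.6 f 131.7
  [top] cover(upper) ang 0.229 slope ang 0.218 n 761 of 989 -> lip z 92.6 f 131.5
t 15.35 pos [0.4546 0.2409 0.0716] f,y,z mm [143.4   3.5  71.6] yaw -30.09 tz [ 0.0375 -0.0038 -0.9993] F(f,y,z) [ 1.68 -0.96 -0.27] open 0.002
```

>>> send_rows(
  motion=[-0.04,0,0.13,0,0,-0.03,0,0.13,0,0,-0.03,0,0.13,0,0,-0.02,0,0.13,0,0,-0.02,0,0.13,0,0,-0.02,0,0.13,0,0],
)

```text
time: 15.95
eef_pos: [0.4532, 0.2417, 0.0631]
tcp_rot: [0.966, -0.259, 0.018, -0.003]
contact_force: [-1.2, 0.1, -0.6]
opening: 0.002
```

```bash
python3 - <<'E'
from h import *
s=st(); cover2("scene","s19"); cover2("top");s=st()
E
```

```text
t 15.95 pos [0.4532 0.2417 0.0631] f,y,z mm [145.    3.5  63.1] yaw -30.1 tz [ 0.0369 -0.0039 -0.9993] F(f,y,z) [ 1.13 -0.51 -0.65] open 0.002
  [scene] cover(upper) ang 0.154 slope ang 0.137 n 758 of 901 -> lip z 82.7 f 133.4
  [top] cover(upper) ang 0.167 slope ang 0.157 n 802 of 1064 -> lip z 84.5 f 133.1
t 16.05 pos [0.4532 0.2417 0.063 ] f,y,z mm [145.1   3.5  63. ] yaw -30.1 tz [ 0.0369 -0.0039 -0.9993] F(f,y,z) [ 2.75 -0.16 -1.37] open 0.002
```

>>> send_rows(
  motion=[-0.02,0,0.11,0,0,-0.02,0,0.11,0,0,-0.02,0,0.11,0,0,-0.01,0,0.1,0,0,-0.01,0,0.1,0,0,-0.01,0,0.1,0,0],
)

```text
time: 16.65
eef_pos: [0.4524, 0.2421, 0.0562]
tcp_rot: [0.966, -0.259, 0.018, -0.003]
contact_force: [-3.0, 1.8, -0.8]
opening: 0.003
```

```bash
python3 - <<'E'
from h import *
s=st(); cover2("scene","s20"); cover2("top");s=st()
E
```

```text
t 16.65 pos [0.4524 0.2421 0.0562] f,y,z mm [146.    3.5  56.2] yaw -30.1 tz [ 0.0364 -0.004  -0.9993] F(f,y,z) [ 3.5   0.11 -0.83] open 0.003
  [scene] cover(upper) ang 0.101 slope ang 0.087 n 804 of 978 -> lip z 75.6 f 134.3
  [top] cover(upper) ang 0.107 slope ang 0.100 n 832 of 1114 -> lip z 76.5 f 134.2
t 16.75 pos [0.4524 0.2421 0.0561] f,y,z mm [146.    3.5  56.1] yaw -30.1 tz [ 0.0363 -0.0039 -0.9993] F(f,y,z) [ 1.7  -0.38 -0.95] open 0.001
```

View pics/s20.png

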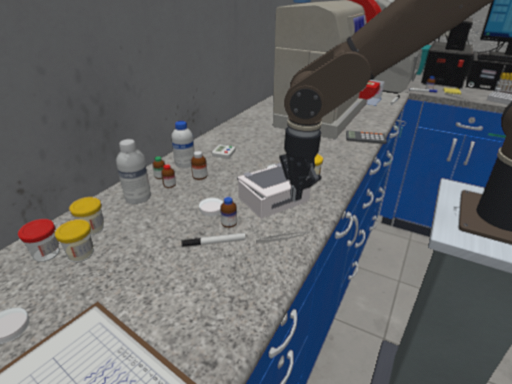

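>>> send_rows(
  motion=[-0.01,0,0.09,0,0,-0.01,0,0.09,0,0,-0.01,0,0.09,0,0,-0.01,0,0.09,0,0,0,0,0.08,0,0,0,0,0.08,0,0],
)

```text
time: 17.35
eef_pos: [0.4519, 0.2423, 0.0504]
tcp_rot: [0.966, -0.259, 0.018, -0.003]
contact_force: [-3.0, 1.0, -0.0]
opening: 0.003
```

```bash
python3 - <<'E'
from h import *
s=st(); cover2("scene"); cover2("top");s=st()
E
```

```text
t 17.35 pos [0.4519 0.2423 0.0504] f,y,z mm [146.5   3.5  50.4] yaw -30.1 tz [ 0.0357 -0.0039 -0.9994] F(f,y,z) [ 3.11 -0.6  -0.03] open 0.003
  [scene] cover(upper) ang 0.058 slope ang 0.042 n 873 of 1029 -> lip z 69.8 f 134.8
  [top] cover(upper) ang 0.066 slope ang 0.057 n 828 of 1142 -> lip z 70.9 f 134.7
t 17.45 pos [0.4519 0.2424 0.0504] f,y,z mm [146.5   3.5  50.4] yaw -30.1 tz [ 0.0357 -0.0039 -0.9994] F(f,y,z) [ 2.59 -0.02 -1.08] open -0.001
```

>>> send_rows(
  motion=[-0.01,0,0.07,0,0,0,0,0.07,0,0,-0.01,0,0.07,0,0,0,0,0.07,0,0,0,0,0.07,0,0,0,0,0.07,0,0],
)

```text
time: 18.05
eef_pos: [0.4517, 0.2425, 0.0458]
tcp_rot: [0.966, -0.259, 0.018, -0.003]
contact_force: [-1.5, 0.8, -0.6]
opening: -0.001
```

```bash
python3 - <<'E'
from h import *
s=st(); cover2("scene"); cover2("top");s=st()
E
```

```text
t 18.05 pos [0.4517 0.2425 0.0458] f,y,z mm [146.7   3.5  45.8] yaw -30.1 tz [ 0.0353 -0.004  -0.9994] F(f,y,z) [ 1.73 -0.02 -0.59] open -0.001
  [scene] cover(upper) ang 0.023 slope ang 0.011 n 897 of 1064 -> lip z 65.1 f 135.0
  [top] cover(upper) ang 0.029 slope ang 0.022 n 845 of 1160 -> lip z 65.9 f 134.9
t 18.15 pos [0.4517 0.2424 0.0457] f,y,z mm [146.7   3.5  45.7] yaw -30.1 tz [ 0.0352 -0.004  -0.9994] F(f,y,z) [ 2.22 -0.99 -1.91] open 0.001
```

>>> send_rows(
  motion=[0,0,0.06,0,0,0,0,0.06,0,0,0,0,0.05,0,0,0,0,0.05,0,0],
)

```text
time: 18.55
eef_pos: [0.4516, 0.2425, 0.0434]
tcp_rot: [0.966, -0.259, 0.017, -0.003]
contact_force: [-2.5, 2.0, -1.6]
opening: 0.001
```

```bash
python3 - <<'E'
from h import *
s=st(); cover2("scene"); cover2("top");s=st()
E
```

```text
t 18.55 pos [0.4516 0.2425 0.0434] f,y,z mm [146.8   3.5  43.4] yaw -30.09 tz [ 0.0349 -0.0039 -0.9994] F(f,y,z) [ 3.18  0.49 -1.55] open 0.001
  [scene] cover(upper) ang 0.004 slope ang -0.008 n 903 of 1074 -> lip z 62.6 f 135.0
  [top] cover(upper) ang 0.011 slope ang 0.006 n 869 of 1171 -> lip z 63.4 f 135.0
t 18.65 pos [0.4516 0.2425 0.0433] f,y,z mm [146.8   3.5  43.3] yaw -30.1 tz [ 0.0349 -0.0039 -0.9994] F(f,y,z) [ 2.12  0.13 -2.01] open 0.0
```

>>> send_rows(
  motion=[0,0,0.05,0,0,0,0,0.05,0,0,0,0,0.04,0,0],
)

```text
time: 18.95
eef_pos: [0.4517, 0.2425, 0.042]
tcp_rot: [0.966, -0.26, 0.017, -0.003]
contact_force: [-3.6, -0.1, 2.4]
opening: 0.001
```

```bash
python3 - <<'E'
from h import *
s=st(); cover2("scene"); cover2("top");s=st()
E
```

```text
t 18.95 pos [0.4517 0.2425 0.042 ] f,y,z mm [146.8   3.5  42. ] yaw -30.1 tz [ 0.0347 -0.0039 -0.9994] F(f,y,z) [ 3.04 -1.87  2.41] open 0.001
  [scene] cover(upper) ang -0.005 slope ang -0.015 n 921 of 1084 -> lip z 61.3 f 135.0
  [top] cover(upper) ang 0.004 slope ang -0.004 n 829 of 1168 -> lip z 62.6 f 135.0
t 19.05 pos [0.4516 0.2425 0.0421] f,y,z mm [146.8   3.5  42.1] yaw -30.1 tz [ 0.0346 -0.004  -0.9994] F(f,y,z) [ 3.27 -1.36 -0.03] open -0.001
```

>>> send_rows(
  motion=[-0.1,0,0,0,0,-0.2,0,0,0,0,-0.5,0,0,0,0,-0.8,0,0,0,0,-0.8,0,-0.5,0,0,0,0,-2,0,0,0,0,-3,0,0,0,0,-4,0,0,0,0,-4,0,0,0,0,-4,0,0,0,0,-2,0,0,0,0,0,0,0],
)

```text
time: 20.25
eef_pos: [0.4196, 0.2582, 0.2465]
tcp_rot: [0.966, -0.258, 0.022, -0.005]
contact_force: [-0.9, -0.4, -0.4]
opening: -0.002
```

```bash
python3 - <<'E'
from h import *
s=st(); cover2("scene","s22"); cover2("top","t22")
for cam in ["top","scene"]:
    d=cams.read_camera(cam)[1];C=cloud(cam,d)
    for n in ["specimen_cup_1","petri_3","stain_bottle","marker_2","forceps"]:
        for r in spotter.trace(n,cam)[:3]:
            m=r['mask']&(d>0)
            if m.sum()>5: print(cam,n,round(r['conf'],2),m.sum(),np.median(C[m],0).round(3))
E
```

```text
t 20.25 pos [0.4196 0.2582 0.2465] f,y,z mm [182.5   1.5 246.5] yaw -29.9 tz [ 0.0449 -0.0026 -0.999 ] F(f,y,z) [ 0.57 -0.81 -0.36] open -0.002
  [scene] cover(upper) ang -0.006 slope ang -0.016 n 1479 of 1495 -> lip z 61.2 f 135.0
  [top] cover(upper) ang -0.002 slope ang -0.002 n 804 of 1147 -> lip z 61.8 f 135.0
top petri_3 0.64 374 [0.586 0.057 0.015]
top petri_3 0.63 339 [0.65  0.303 0.016]
top stain_bottle 0.75 195 [0.574 0.329 0.055]
top marker_2 0.78 230 [0.576 0.41  0.014]
scene specimen_cup_1 0.56 482 [0.482 0.057 0.058]
scene petri_3 0.83 379 [0.647 0.316 0.015]
scene petri_3 0.66 264 [0.458 0.327 0.002]
scene stain_bottle 0.64 376 [0.572 0.345 0.042]
scene marker_2 0.75 470 [0.57  0.413 0.013]
scene forceps 0.81 308 [0.451 0.322 0.002]
```

View pics/s22.png

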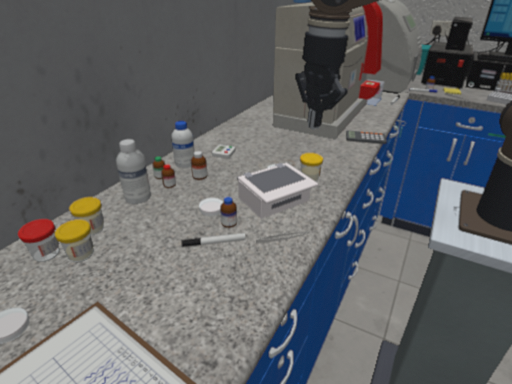

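The picture shows the cover flat on the case at about (277,185). The gripper is clear above it, and the bystanders are where they were, so I'm signing off.

```bash
python3 -c "
from h import *
print(workorder.sign_off()); st()"
```

```text
the job is handed in; nothing more can be done
None
the job is handed in; nothing more can be done
```

The cover is fully shut and the job is handed in, at about 20.5 s of robot time. After that the robot accepts no further calls, so I couldn't check anything past the handover.

- **Tipping:** I pushed the cover slowly from behind with the shut fingertips, to about 1.36 rad, where it began to fall.
- **Catching:** I lifted over the lip and caught it on the outside of the fingers at about 1.2 rad.
- **Lowering:** I followed the lip's arc down over about 10 s, at roughly 0.18 rad/s, slowing to under 0.06 rad/s for the last centimetre. The lip was held until it met the case.
- **Forces:** Readings at the ends of moves stayed at or below about 4 N. The highest was about 3.8 N near 0.74 rad, where the finger ran slightly ahead of the lip and dragged on it; I eased that straight away.

**Last checks:**
- **Cover angle:** The scene camera measured -0.006 rad and the top camera -0.002 rad, which is shut within calibration. The slope fit to the scene depth gave -0.016 rad, a small disagreement that fits the roughly 2 mm calibration error.
- **Gripper:** It was clear of everything, with its tip at z = 0.25 m and force readings at noise level.
- **Bystanders:** All were within a few millimetres of where they started. The top camera showed the marker about 7 mm off, but the scene camera had it unmoved. The network didn't find the cup or forceps in the last top picture, but both showed unmoved in the scene picture.

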